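# Find the stamped stock crate and send it to dispatch

### The job

One of the two blue crates has a white stamp on its underside. Tip both crates over onto their sides towards the robot base, so that their undersides face across the bench and can be seen, and only then push the stamped one, still on its side, onto the paper dispatch strip until it lies wholly between the two dark lines. Only push with the fingers: never lift a crate off the bench, keep the unstamped crate off the strip, lying on its side, and leave everything else where it stands.

Things in the scene. Friction and masses are not known exactly. Their poses are not given: they have to be found in the camera images.
- crate_a: open blue crate, 75 (x) by 110 (y) by 115 mm tall (z), walls 5 mm, balance point 48 mm up. Upright at the start, one left and one right of the strip (they swap). Origin: centre of underside; z to the mouth, x away from the robot, yaw up to 0.2 rad. Pushed near its top it tips about the opposite bottom edge, drops by itself past 40 degrees. Stamped: white ring, 64 mm, with a bar, underneath
- crate_a_mid (a point): centre of crate_a's outer shape, 57.5 mm above its underside along its z; axes as the crate
- crate_b: open blue crate, 75 (x) by 110 (y) by 115 mm tall (z), walls 5 mm, balance point 48 mm up. Upright at the start, one left and one right of the strip (they swap). Origin: centre of underside; z to the mouth, x away from the robot, yaw up to 0.2 rad. Pushed near its top it tips about the opposite bottom edge, drops by itself past 40 degrees. Bare underneath
- crate_b_mid (a point): centre of crate_b's outer shape, 57.5 mm above its underside along its z; axes as the crate
- strip: dispatch strip: brown paper flush with the bench, 400 mm long (x) and 200 mm wide (y), edged along both long sides by dark tape lines 12 mm wide; runs away from the robot between the crates. Origin: its centre, on the bench; x along the strip, y to the left
- mug: bystander: white mug with a handle, 76 mm across, 85 mm tall; origin at its underside's centre
- bottle: bystander: amber bottle, 60 mm across, 150 mm tall; origin at its underside's centre
- jar: bystander: clear jar with a steel cap, 70 mm across, 85 mm tall; origin at its underside's centre
- goblet: bystander: purple goblet, 56 mm across, 105 mm tall; origin at its underside's centre
- brush: bystander: brush, lying flat; origin at its underside's centre
- bowl: bystander: terracotta bowl, 110 mm across, 50 mm tall; origin at its underside's centre
- clay_rib: bystander: flat wooden potter's rib, 100 x 50 x 12 mm; origin at its underside's centre
Things that resemble listed ones, but are neither listed nor needed, are in the scene too. What is shaped like the crate_b but yellow is not meant.

How it is judged:
On the way:
1. both crates lie on their sides with undersides turned away from the robot, neither on the strip yet (angle between each of crate_a, crate_b's own x axis and vertical below 0.2 rad and (y of crate_a_mid in the frame of strip above 0.13 m or y of crate_a_mid in the frame of strip below -0.13 m) and (y of crate_b_mid in the frame of strip above 0.13 m or y of crate_b_mid in the frame of strip below -0.13 m)), for 0.2 s.
At the end, for the whole second after the job is handed in: Both crates lie at rest on the wide side that faced the robot (own x axis up within 11 degrees); the stamped crate's centre is within 45 mm of the strip's centre line and 145 mm of its middle lengthwise; the other's centre is over 130 mm from the centre line (angle between each of crate_a, crate_b's own x axis and vertical below 0.2 rad and y of crate_a_mid in the frame of strip between -0.045 and 0.045 m and x of crate_a_mid in the frame of strip between -0.145 and 0.145 m and (y of crate_b_mid in the frame of strip above 0.13 m or y of crate_b_mid in the frame of strip below -0.13 m) and linear speed of each of crate_a, crate_b below 0.02 m/s and angular speed of each of crate_a, crate_b below 0.1 rad/s); the robot touches nothing.
It fails at once if a crate is lifted off the bench (about 20 mm or more) ((angle between crate_a's own z axis and vertical below 0.2 rad and height (world z) of crate_a_mid above 0.078 m) or (angle between crate_a's own z axis and vertical above 1.37 rad and height (world z) of crate_a_mid above 0.062 m) or height (world z) of any of crate_a_mid, crate_b_mid above 0.1 m or (angle between crate_b's own z axis and vertical below 0.2 rad and height (world z) of crate_b_mid above 0.078 m) or (angle between crate_b's own z axis and vertical above 1.37 rad and height (world z) of crate_b_mid above 0.062 m)).
It fails at once if the unstamped crate is pushed onto the strip (not (y of crate_b_mid in the frame of strip above 0.11 m or y of crate_b_mid in the frame of strip below -0.11 m)).
It fails at once if a bystander is moved more than 30 mm (distance of any of mug, bottle, jar, goblet, brush, bowl, clay_rib from where it was at the start of the episode above 0.03 m).
It also fails if it takes over 64 s, if anything falls off the work surface, if the arm or the gripper's body presses on something with over 40 N, if the wrist force passes 120 N, or if a joint passes its speed limit or range.

### The arm

A 6-joint arm with a two-finger parallel gripper is mounted at the origin on the work surface. World frame = base frame: x ahead of the robot, y to its left, z up, the work surface at z = 0. Lengths are in m, angles in rad, forces in N, time in s.
With the tool pointing down it reaches from about 0.325 to 0.85 m from the base axis. Payload 4.4 kg.
Tool frame: the origin (TCP) lies midway between the tips of the shut fingers; the grasp point (between the pads) lies 19 mm behind it; z points along the fingers, y is the line along which they close (so a half turn about z gives the same grasp; the last joint's range is limited). The gripper opens to 94 mm and grips with 3 to 60 N. Pads are 16 mm wide; open, the fingers measure 119 mm over their backs; the gripper's body (75 mm by 177 mm) begins 78 mm behind the grasp point.
Start: joints at [-1.496, 0.207, 1.542, -0, 1.393, -0.15], TCP at [0.129, -0.56, 0.205] pointing down, gripper open.
Joint ranges: [-2.73, 2.73], [-0.86, 2.22], [0.23, 2.46], [-1.11, 4.25], [0.08, 2.63], [-2.82, 2.82]. Speed limits (rad/s): [2.79, 2.79, 3.14, 3.14, 3.14, 3.14].

### API

Orientations are given as a rotation vector (axis times angle).
In Python, from plant import r, vision, order, finder gives the robot as it stands.
- The arm moves only by the tool play_rows, never from a script. Its argument "motion" is a list of rows, each an object of numbers: "claw": the opening, from 0 (shut) to 1 (fully open); "x", "y", "z": the shift along the tool's x, y, z in cm; "spin": the turn about the tool's z in degrees. A call has 1 to 5 rows; each row shifts and turns the commanded pose from where the row before left it, along the tool's axes as they then stand; what a row does not reach is not made up. A row lasts 1/8 s, in which the tool goes at most 62.5 mm and 10.7 degrees, less where a joint would pass 70% of its speed; a pose out of reach is approached as far as the arm can. A call with a gripper value outside its range is refused whole. The fingers move at their own pace and stop on an object; "squeeze" is the grip in N (left out, the last holds). Time passes only in rows, so rows that do not move let the fingers close. It gives the time, the measured TCP pose, the force, the opening and the grip force at its end, in the units of the state.
- r.read_state(): the state, without advancing time (a new reading comes with each control period).
- vision.capture(name): name is "side" or "top"; returns the picture (384x512x3 uint8, red, green, blue); there is no depth.
- vision.camera_info(name): a dict with "intrinsics" (3x3 intrinsics, pixels), "rvec" (rotation vector, rad) and "tvec" (3), from world to camera coordinates, as OpenCV has them. Camera axes: x right, y down, z forward; pixel columns grow to the right and rows downward; lengths in m; the calibration is good to about 2 mm. A picture is of the moment at which its call begins. camera_info takes no time and is no camera call.
- order.job_done(): hands the job in; it is judged then, once.
Trained networks look in the newest picture that a camera, given by its name, has taken for a name from the list of things; names that differ only in an ending like _2 or _b are one class to them, and where a whole thing is asked for, a point or a joint stands for the part that bears it (a point fixed in the world has none). Each returns a list of dicts, best first, with "conf" (0 to 1); they miss things now and then, are a little off and sometimes report something else, mostly with a low value. They report only what shows in the picture. A call takes as long as a camera call. They do not tell look-alikes from the thing itself.
- finder.recognise(camera, label): "extent" ([centre column, centre row, width, height] as shares, 0 to 1, of the picture: columns of its width, rows of its height, round what is visible of it).
- finder.trace(camera, label): "pixels" (384x512 bool, what is visible of it) and "extent" ([centre column, centre row, width, height] as shares, 0 to 1, of the picture: columns of its width, rows of its height, round what is visible of it).
- finder.landmark_of(camera, label): "point" ([column, row] as shares, 0 to 1, of the picture: columns of its width, rows of its height: a listed point, or the origin of a listed thing).
The state is a dict: "t": time; "joint_positions": joint angles; "dq": joint speeds; "tau": joint torques, N m; "ee_pos": TCP position; "orientation": TCP orientation; "wrist_force": force on the tool from outside, world axes, zero at the start; "ft_torque": the same for the moment, N m; "gripper_width": finger opening in m; "gripper_force": force on a finger pad.
Only numpy, scipy, OpenCV 4.12 (cv2) and the standard library are available. Lean on these libraries where they do the work, as an engineer would, in place of code of your own. Each camera call takes 0.05 s, during which the arm holds its last target. There are 200 camera calls.

## Working session

There is one attempt and no reset: what is moved stays moved. The work goes in short steps, Python scripts to look and compute and a tool call to move; the robot and the scene stay as the last step left them, time stands still between calls to the robot, and variables do not carry over. Pictures are saved under pics/ and viewed, at most 10 in all, crops included, and the job is handed in when it is done.

Besides the shell and the picture viewer there is one more tool, called after ">>>" in YAML: its name, and indented under it one key for each argument. play_rows: Moves the arm, as the interface text tells. Its arguments: {"type":"object","properties":{"motion":{"type":"array"},"squeeze":{"type":"number"}},"required":["motion"]}

```bash
mkdir -p pics; cat > h.py <<'E'
import numpy as np, cv2
from plant import r, vision, order, finder
def ci(n):
    c=vision.camera_info(n); return np.array(c["intrinsics"],float),np.array(c["rvec"],float),np.array(c["tvec"],float)
def proj(n,P):
    K,rv,t=ci(n); return cv2.projectPoints(np.array(P,float).reshape(-1,1,3),rv,t,K,None)[0].reshape(-1,2)
def ray(n,uv,z):
    K,rv,t=ci(n); R=cv2.Rodrigues(rv)[0]; o=-R.T@t
    d=(R.T@np.linalg.inv(K)@np.c_[np.atleast_2d(uv),np.ones(len(np.atleast_2d(uv)))].T).T
    return o+d*((z-o[2])/d[:,2])[:,None]
def st():
    s=r.read_state(); print({k:np.round(s[k],3).tolist() for k in("t","joint_positions","ee_pos","orientation","wrist_force","gripper_width")})
E
python3 - <<'E'
from h import *
ims=[]
for n in("top","side"):
    im=vision.capture(n); ims.append(im)
    K,rv,t=ci(n); print(n,(-cv2.Rodrigues(rv)[0].T@t).round(3))
    for l in("crate_a","crate_b","crate_a_mid","strip","mug","bottle","jar","goblet","brush","bowl","clay_rib"):
        for d in finder.landmark_of(n,l)[:3]:
            p=np.array(d["point"])*[512,384]
            print(n,l,round(d["conf"],2),p.round(0),ray(n,p,0.0575 if "mid" in l else 0)[0].round(3))
    cv2.imwrite(f"pics/{n}0.png",cv2.resize(im[...,::-1],(800,600)))
st()
E
```

```text
top [ 0.37  -0.002  1.352]
top crate_a 0.85 [324. 158.] [ 0.615 -0.242  0.   ]
top crate_a 0.82 [322. 229.] [ 0.376 -0.228  0.   ]
top crate_a 0.77 [182. 168.] [0.582 0.234 0.   ]
top crate_b 0.85 [324. 158.] [ 0.615 -0.242  0.   ]
top crate_b 0.82 [322. 229.] [ 0.376 -0.228  0.   ]
top crate_b 0.77 [182. 168.] [0.582 0.234 0.   ]
top crate_a_mid 0.59 [182. 163.] [0.592 0.224 0.058]
top strip 0.84 [245. 203.] [0.466 0.025 0.   ]
top mug 0.74 [240. 129.] [0.715 0.04  0.   ]
top bottle 0.58 [111. 165.] [0.596 0.474 0.   ]
top bottle 0.28 [184. 165.] [0.594 0.228 0.   ]
top jar 0.6 [389. 155.] [ 0.622 -0.461  0.   ]
top goblet 0.56 [308. 110.] [ 0.779 -0.192  0.   ]
top brush 0.95 [182. 127.] [0.722 0.237 0.   ]
top brush 0.46 [109. 166.] [0.593 0.479 0.   ]
top brush 0.41 [185. 166.] [0.588 0.225 0.   ]
top bowl 0.77 [394. 216.] [ 0.418 -0.468  0.   ]
top clay_rib 0.78 [271. 135.] [ 0.693 -0.065  0.   ]
side [-0.184  0.877  1.   ]
side crate_a 0.67 [272. 165.] [ 0.604 -0.224 -0.   ]
side crate_a 0.6 [195. 233.] [0.585 0.229 0.   ]
side crate_b 0.67 [272. 165.] [ 0.604 -0.224 -0.   ]
si
[... 208 characters left out ...]
de mug 0.67 [204. 185.] [0.734 0.024 0.   ]
side bottle 0.68 [206. 186.] [0.721 0.027 0.   ]
side bottle 0.63 [137. 283.] [0.577 0.475 0.   ]
side jar 0.73 [302. 136.] [ 0.628 -0.476  0.   ]
side goblet 0.56 [232. 152.] [ 0.788 -0.199  0.   ]
side brush 0.67 [268. 148.] [ 0.692 -0.311  0.   ]
side brush 0.62 [166. 217.] [0.718 0.231 0.   ]
side bowl 0.55 [345. 155.] [ 0.413 -0.459  0.   ]
side bowl 0.48 [234. 154.] [ 0.775 -0.194  0.   ]
side clay_rib 0.54 [229. 176.] [ 0.692 -0.07   0.   ]
{'t': 1.2, 'joint_positions': [-1.496, 0.207, 1.542, 0.0, 1.394, -0.151], 'ee_pos': [0.129, -0.56, 0.205], 'orientation': [3.122, 0.354, 0.0], 'wrist_force': [0.338, -0.329, 0.48], 'gripper_width': 0.094}
```

View pics/top0.png

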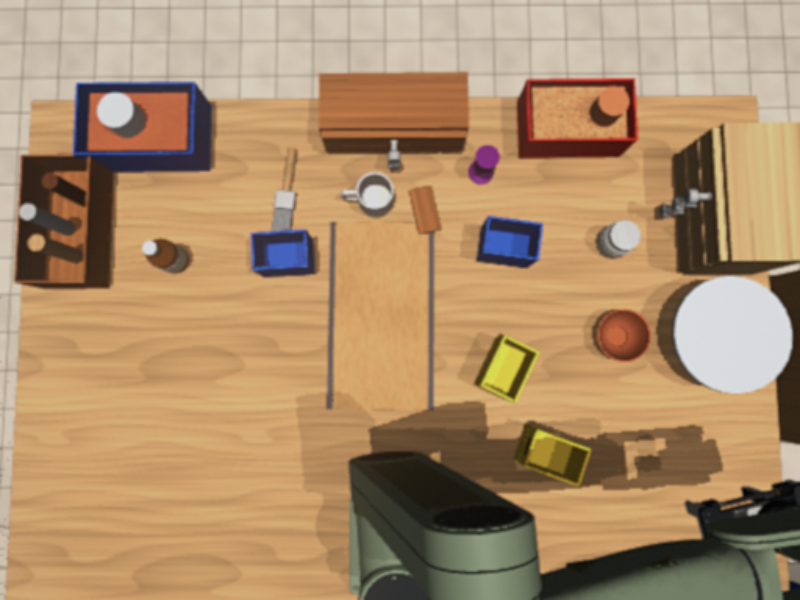

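View pics/side0.png

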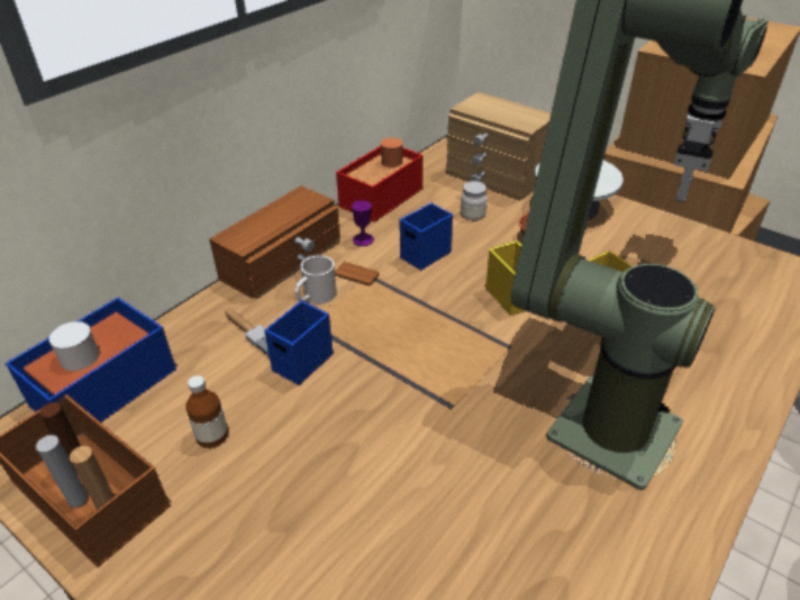

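The top view (800x600 scale) shows the blue crates at (282,252) and (510,242). The strip lies between dark lines at columns of about 331 and 432, and the yellow look-alikes are at (508,368) and (555,455). The brush and mug stand just behind the left crate, and the side view agrees. Next I'll fit the crate and strip poses.

```bash
cat >> h.py <<'E'
from scipy.optimize import minimize
BOX=np.array([[a,b,c] for a in(-.0375,.0375) for b in(-.055,.055) for c in(-.0575,.0575)])
def pose_pts(p,lying):
    B=BOX
    if lying: B=BOX[:,[2,1,0]]*[-1,1,1]
    c,s=np.cos(p[2]),np.sin(p[2]); h=.0375 if lying else .0575
    return B@np.array([[c,-s,0],[s,c,0],[0,0,1]]).T+[p[0],p[1],h]
def blue(im):
    h=cv2.cvtColor(im,cv2.COLOR_RGB2HSV); return cv2.inRange(h,(105,120,25),(130,255,255))
def hull(n,p,lying):
    m=np.zeros((384*4,512*4),np.uint8)
    cv2.fillConvexPoly(m,cv2.convexHull((proj(n,pose_pts(p,lying))*4+2).astype(np.int32)),255)
    return cv2.resize(m,(512,384),interpolation=cv2.INTER_AREA)/255.
def fit(ims,p0,lying=False,cams=("top","side"),pad=12):
    W={}
    for n in cams:
        u=proj(n,pose_pts(p0,lying)); a=np.maximum(u.min(0)-pad,0).astype(int); b=(u.max(0)+pad).astype(int); W[n]=(a,b,blue(ims[n])/255.)
    def cost(p):
        c=0
        for n,(a,b,m) in W.items():
            c+=np.abs(hull(n,p,lying)-m)[a[1]:b[1],a[0]:b[0]].sum()
        return c
    o=minimize(cost,p0,method="Nelder-Mead",options=dict(initial_simplex=np.array(p0)+np.array([[0,0,0],[.015,0,0],[0,.015,0],[0,0,.15]]),xatol=1e-4,fatol=.1))
    return o.x.round(4),round(o.fun,1)
def caps(cams=("top","side")): return {n:vision.capture(n) for n in cams}
E
python3 - <<'E'
from h import *
ims=caps()
for p0 in((.585,.23,0),(.61,-.233,0)): print(fit(ims,p0))
g=cv2.cvtColor(ims["top"],cv2.COLOR_RGB2GRAY).astype(int)
for row in(155,180,205,230,250):
    for c0,c1 in((200,225),(264,290)):
        c=c0+np.argmin(g[row,c0:c1]); print(row,c,ray("top",[c,row],0)[0].round(3),end=" ")
    print()
E
```

```text
(array([0.595 , 0.2244, 0.1158]), np.float64(760.3))
(array([ 0.617 , -0.2407,  0.0057]), np.float64(667.7))
155 200 [0.627 0.175 0.   ] 155 276 [ 0.625 -0.081  0.   ] 
180 212 [0.542 0.134 0.   ] 180 276 [ 0.541 -0.08   0.   ] 
205 211 [0.458 0.137 0.   ] 205 275 [ 0.457 -0.075  0.   ] 
230 211 [0.376 0.137 0.   ] 230 275 [ 0.374 -0.074  0.   ] 
250 211 [0.31  0.136 0.   ] 250 275 [ 0.309 -0.074  0.   ]
```

```bash
python3 - <<'E'
from h import *
ims=caps(); out=[]
for n in ims:
    m=blue(ims[n]); im=ims[n][...,::-1].copy()
    fits=[(.595,.2244,.1158),(.617,-.2407,.0057)]
    for p in fits:
        u=proj(n,pose_pts(p,False)); c=u.mean(0).astype(int)
        s=np.s_[max(c[1]-40,0):c[1]+40,c[0]-45:c[0]+45]
        A=im.copy(); cv2.polylines(A,[cv2.convexHull(u.astype(np.int32))],1,(0,0,255))
        out.append(np.hstack([cv2.resize(x[s],(390,300),interpolation=0) for x in(A,)]))
        print(n,[np.median(cv2.cvtColor(ims[n],cv2.COLOR_RGB2HSV)[c[1]-8:c[1]+8,c[0]-8:c[0]+8].reshape(-1,3),0)], (m[s]>0).sum(),(hull(n,p,False)>.5).sum())
cv2.imwrite("pics/ov.png",np.vstack([np.hstack(out[:2]),np.hstack(out[2:])]))
E
```

```text
top [array([113., 163., 189.])] 536 1175
top [array([112. , 172. , 167.5])] 619 1196
side [array([111., 212.,  71.])] 1544 1686
side [array([111., 212.,  76.])] 1031 1127
```

View pics/ov.png

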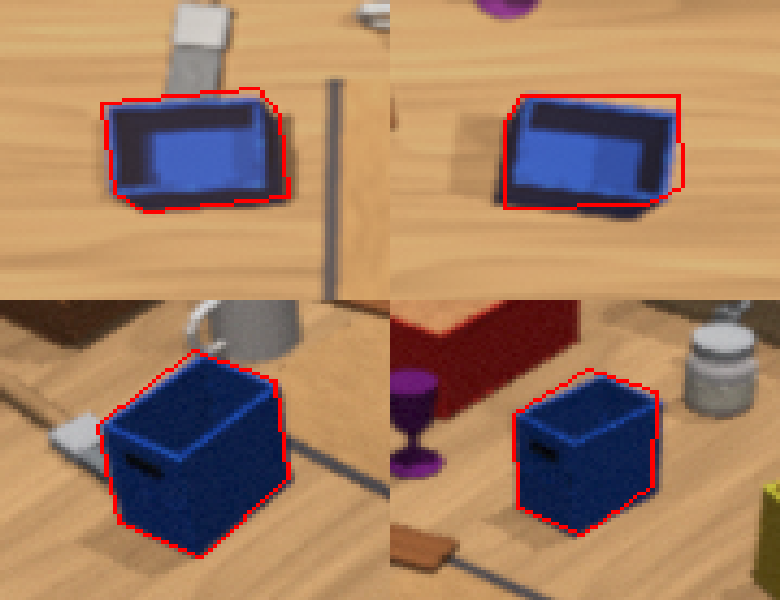

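The overlay shows that my mask misses the dark faces, so the outlines come out slightly rotated. I'll fix the mask and refit.

```bash
cat >> h.py <<'E'
def blue(im):
    i=im.astype(int); return ((i[...,2]>i[...,0]+5)&(i[...,0]<110)).astype(np.uint8)*255
E
python3 - <<'E'
from h import *
ims=caps()
for p0 in((.59,.225,0.08),(.61,-.235,-.1)): print(fit(ims,p0,pad=6))
E
```

```text
(array([0.5957, 0.2258, 0.0612]), np.float64(404.8))
(array([ 0.6153, -0.2388, -0.1151]), np.float64(203.7))
```

>>> play_rows:
  motion:
    - {"claw":0.5,"x":5,"y":2,"z":-2,"spin":10}
    - {"claw":0.5,"x":6,"spin":10}
    - {"claw":0.5,"x":6}
    - {"claw":0.5,"x":6}
    - {"claw":0.5,"x":6}

```text
schema error: expected keys claw, x, y, z, spin
```

>>> play_rows:
  motion:
    - {"claw":0.5,"x":0,"y":0,"z":-2,"spin":10}
    - {"claw":0.5,"x":0,"y":0,"z":-2,"spin":9.5}
    - {"claw":0.5,"x":4.6,"y":-3.4,"z":0,"spin":0}
    - {"claw":0.5,"x":4.6,"y":-3.4,"z":0,"spin":0}
    - {"claw":0.5,"x":4.6,"y":-3.4,"z":0,"spin":0}

```text
t: 2.12
ee_pos: [0.2787, -0.4741, 0.2457]
orientation: [3.136, -0.181, 0.001]
wrist_force: [0.1, -0.0, 0.6]
gripper_width: 0.0487
gripper_force: 0.0
```

>>> play_rows:
  motion:
    - {"claw":0.5,"x":4.6,"y":-3.4,"z":0,"spin":0}
    - {"claw":0.5,"x":4.6,"y":-3.4,"z":0,"spin":0}
    - {"claw":0.5,"x":4.6,"y":-3.4,"z":0,"spin":0}
    - {"claw":0.5,"x":4.6,"y":-3.4,"z":0,"spin":0}
    - {"claw":0.5,"x":4.6,"y":-3.4,"z":0,"spin":0}

```text
t: 2.75
ee_pos: [0.5269, -0.3312, 0.2456]
orientation: [3.136, -0.18, 0.0]
wrist_force: [0.2, -0.6, 0.2]
gripper_width: 0.0468
gripper_force: 0.0
```

>>> play_rows:
  motion:
    - {"claw":0.5,"x":4.6,"y":-3.4,"z":0,"spin":0}
    - {"claw":0.5,"x":4.6,"y":-3.4,"z":0,"spin":0}
    - {"claw":0.5,"x":0,"y":0,"z":0,"spin":0}

```text
t: 3.12
ee_pos: [0.6273, -0.2721, 0.2444]
orientation: [-3.136, 0.171, 0.0]
wrist_force: [0.1, -0.4, -0.6]
gripper_width: 0.0468
gripper_force: 0.0
```

```bash
python3 -c "
from h import *
st()"
```

```text
{'t': 3.125, 'joint_positions': [-0.536, 0.414, 1.196, 0.001, 1.533, 1.144], 'ee_pos': [0.627, -0.272, 0.244], 'orientation': [-3.136, 0.171, 0.0], 'wrist_force': [0.059, -0.392, -0.553], 'gripper_width': 0.047}
```

>>> play_rows:
  motion:
    - {"claw":0.5,"x":3,"y":-2,"z":0,"spin":0}
    - {"claw":0.5,"x":2.2,"y":-1.2,"z":0,"spin":0}
    - {"claw":0.5,"x":0,"y":0,"z":5,"spin":0}
    - {"claw":0.5,"x":0,"y":0,"z":4,"spin":0}
    - {"claw":0.5,"x":0,"y":0,"z":0,"spin":0}

```text
t: 3.75
ee_pos: [0.676, -0.2487, 0.1502]
orientation: [-3.132, 0.181, 0.015]
wrist_force: [-0.8, -1.1, -0.3]
gripper_width: 0.0473
gripper_force: 0.0
```

```bash
python3 - <<'E'
from h import *
ims=caps()
s=[cv2.resize(ims["top"][110:190,270:376,::-1],(795,600))]
s=[cv2.resize(ims["top"][110:190,270:376,::-1],(400,300)),cv2.resize(ims["side"][90:192,204:340,::-1],(400,300))]
cv2.imwrite("pics/a1.png",np.hstack(s))
E
```

```text
(no output)
```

View pics/a1.png

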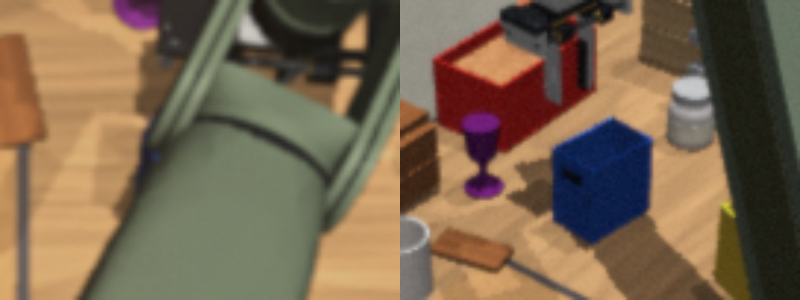

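The crop shows the fingers behind the right crate and still above its rim. The gripper is clear of the goblet and the jar. I'll lower it and push.

>>> play_rows:
  motion:
    - {"claw":0.5,"x":0,"y":0,"z":3,"spin":0}
    - {"claw":0.5,"x":0,"y":0,"z":2.5,"spin":0}
    - {"claw":0.5,"x":-1.2,"y":0,"z":0,"spin":0}
    - {"claw":0.5,"x":-1.2,"y":0,"z":0,"spin":0}
    - {"claw":0.5,"x":-1.2,"y":0,"z":0,"spin":0}

```text
t: 4.47
ee_pos: [0.6461, -0.2465, 0.1045]
orientation: [3.134, -0.18, 0.012]
wrist_force: [2.1, -1.3, 2.5]
gripper_width: 0.047
gripper_force: 1.4
```

>>> play_rows:
  motion:
    - {"claw":0.5,"x":-1.2,"y":0,"z":0,"spin":0}
    - {"claw":0.5,"x":-1.2,"y":0,"z":0,"spin":0}
    - {"claw":0.5,"x":-1.2,"y":0,"z":0,"spin":0}

```text
t: 4.85
ee_pos: [0.6072, -0.241, 0.1006]
orientation: [3.136, -0.18, -0.001]
wrist_force: [0.9, -0.9, 2.1]
gripper_width: 0.0469
gripper_force: 0.8
```

```bash
python3 - <<'E'
from h import *
ims=caps(["side"])
cv2.imwrite("pics/a2.png",cv2.resize(ims["side"][90:192,204:340,::-1],(400,300)))
E
```

```text
(no output)
```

View pics/a2.png

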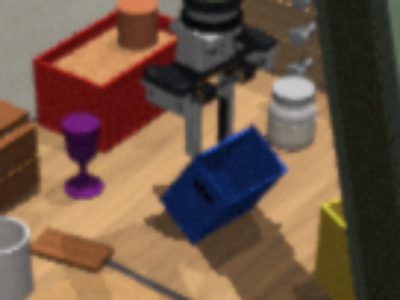

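The crate is tipping about its near edge, at roughly 30 degrees. I'll keep pushing, then back off and up.

>>> play_rows:
  motion:
    - {"claw":0.5,"x":-1.2,"y":0,"z":0,"spin":0}
    - {"claw":0.5,"x":-1.2,"y":0,"z":0,"spin":0}
    - {"claw":0.5,"x":-1,"y":0,"z":0,"spin":0}
    - {"claw":0.5,"x":0,"y":0,"z":0,"spin":0}
    - {"claw":0.5,"x":0,"y":0,"z":-5,"spin":0}

```text
t: 5.52
ee_pos: [0.5711, -0.2353, 0.1458]
orientation: [-3.131, 0.18, 0.015]
wrist_force: [1.1, -0.5, 0.8]
gripper_width: 0.0469
gripper_force: 0.0
```

>>> play_rows:
  motion:
    - {"claw":0.5,"x":0,"y":0,"z":-5,"spin":0}
    - {"claw":0.5,"x":0,"y":0,"z":-3,"spin":0}
    - {"claw":0.5,"x":1,"y":-5,"z":0,"spin":0}
    - {"claw":0.5,"x":1,"y":-5,"z":0,"spin":0}
    - {"claw":0.5,"x":1,"y":-5,"z":0,"spin":0}

```text
t: 6.15
ee_pos: [0.6223, -0.0904, 0.2308]
orientation: [3.136, -0.181, 0.002]
wrist_force: [0.1, -0.2, -0.2]
gripper_width: 0.047
gripper_force: 0.0
```

```bash
python3 - <<'E'
from h import *
ims=caps()
print(fit(ims,(.515,-.235,-.1),True,cams=("side",)))
cv2.imwrite("pics/a3.png",np.hstack([cv2.resize(ims[n][...,::-1],(400,300)) for n in ims]))
st()
E
```

```text
(array([ 0.5196, -0.2246, -0.1727]), np.float64(57.2))
{'t': 6.25, 'joint_positions': [-0.277, 0.302, 1.371, 0.002, 1.468, 1.402], 'ee_pos': [0.623, -0.087, 0.231], 'orientation': [-3.135, 0.17, -0.002], 'wrist_force': [-1.325, 0.272, -0.197], 'gripper_width': 0.047}
```

View pics/a3.png

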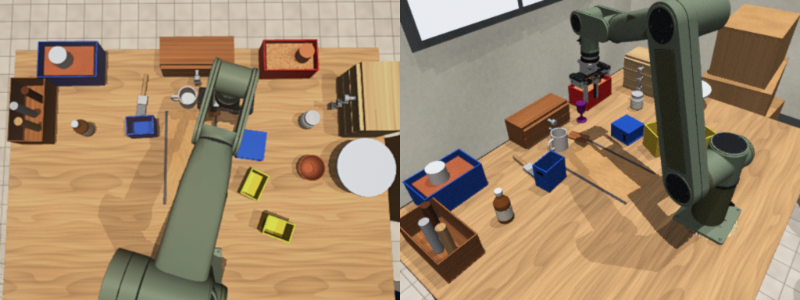

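The right crate now lies on its side at (0.52, -0.225) with the neighbours undisturbed. Next is the left crate.

>>> play_rows:
  motion:
    - {"claw":0.5,"x":0,"y":0,"z":0,"spin":-10}
    - {"claw":0.5,"x":1,"y":-5.2,"z":0,"spin":0}
    - {"claw":0.5,"x":1,"y":-5.2,"z":0,"spin":0}
    - {"claw":0.5,"x":1,"y":-5.2,"z":0,"spin":0}
    - {"claw":0.5,"x":1,"y":-5.2,"z":0,"spin":0}

```text
t: 6.88
ee_pos: [0.6495, 0.119, 0.2306]
orientation: [3.14, 0.093, 0.001]
wrist_force: [0.2, 0.5, -0.1]
gripper_width: 0.047
gripper_force: 0.0
```

>>> play_rows:
  motion:
    - {"claw":0.5,"x":1,"y":-5.2,"z":0,"spin":0}
    - {"claw":0.5,"x":0.8,"y":-5.2,"z":0,"spin":0}
    - {"claw":0.5,"x":0,"y":0,"z":0,"spin":0}

```text
t: 7.25
ee_pos: [0.6606, 0.2265, 0.23]
orientation: [-3.139, -0.102, -0.0]
wrist_force: [-0.1, -0.5, -0.0]
gripper_width: 0.0467
gripper_force: 0.0
```

>>> play_rows:
  motion:
    - {"claw":0.5,"x":0.3,"y":-0.2,"z":5,"spin":0}
    - {"claw":0.5,"x":0,"y":0,"z":5,"spin":0}
    - {"claw":0.5,"x":0,"y":0,"z":3,"spin":0}
    - {"claw":0.5,"x":-1.2,"y":0,"z":0,"spin":0}
    - {"claw":0.5,"x":-1.2,"y":0,"z":0,"spin":0}

```text
t: 7.88
ee_pos: [0.6401, 0.223, 0.1021]
orientation: [-3.14, -0.092, -0.003]
wrist_force: [-0.2, -0.3, 0.6]
gripper_width: 0.0467
gripper_force: 0.0
```

>>> play_rows:
  motion:
    - {"claw":0.5,"x":-1.2,"y":0,"z":0,"spin":0}
    - {"claw":0.5,"x":-1.2,"y":0,"z":0,"spin":0}
    - {"claw":0.5,"x":-1.2,"y":0,"z":0,"spin":0}
    - {"claw":0.5,"x":-1.2,"y":0,"z":0,"spin":0}
    - {"claw":0.5,"x":-1.2,"y":0,"z":0,"spin":0}

```text
t: 8.5
ee_pos: [0.5778, 0.2203, 0.0998]
orientation: [3.14, 0.095, -0.004]
wrist_force: [-0.2, 0.9, 0.0]
gripper_width: 0.0469
gripper_force: 0.0
```

>>> play_rows:
  motion:
    - {"claw":0.5,"x":-1.2,"y":0,"z":0,"spin":0}
    - {"claw":0.5,"x":-1.2,"y":0,"z":0,"spin":0}
    - {"claw":0.5,"x":0,"y":0,"z":0,"spin":0}

```text
t: 8.88
ee_pos: [0.5543, 0.2189, 0.0999]
orientation: [3.14, 0.095, -0.003]
wrist_force: [0.2, -0.3, 0.3]
gripper_width: 0.0473
gripper_force: 0.0
```

>>> play_rows:
  motion:
    - {"claw":0.5,"x":0,"y":0,"z":-5,"spin":0}
    - {"claw":0.5,"x":0,"y":0,"z":-5,"spin":0}
    - {"claw":0.5,"x":-3,"y":5,"z":-3,"spin":0}
    - {"claw":0.5,"x":-3,"y":5,"z":0,"spin":0}
    - {"claw":0.5,"x":-3,"y":5,"z":0,"spin":0}

```text
t: 9.5
ee_pos: [0.4761, 0.0649, 0.2299]
orientation: [3.14, 0.095, 0.004]
wrist_force: [-0.3, -0.6, -0.1]
gripper_width: 0.0474
gripper_force: 0.0
```

```bash
python3 - <<'E'
from h import *
ims=caps()
for n in("top","side"):print(fit(ims,(.495,.23,.06),True,cams=(n,)))
print(fit(ims,(.5196,-.2246,-.17),True,cams=("side",)))
cv2.imwrite("pics/a4.png",np.hstack([cv2.resize(ims[n][...,::-1],(400,300)) for n in ims]))
# white-ness on underside: vertical face facing +x is not seen by side cam? check top
E
```

```text
(array([0.4929, 0.2223, 0.032 ]), np.float64(668.6))
(array([0.4937, 0.2186, 0.0573]), np.float64(69.9))
(array([ 0.5186, -0.2236, -0.1586]), np.float64(55.5))
```

View pics/a4.png

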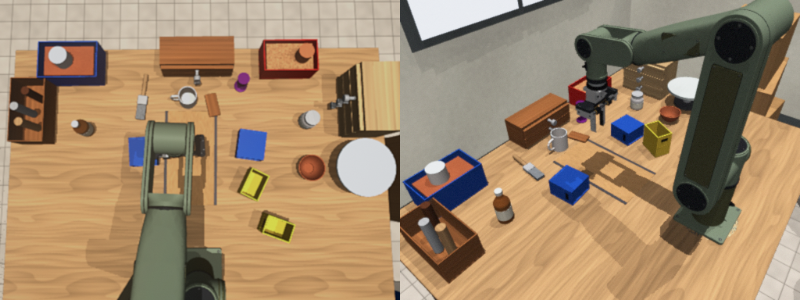

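Both crates are down: left at (0.494, 0.219) and right at (0.519, -0.224). Their undersides face +x, and neither camera can see them there. The side camera is on +y, so I'll push the outer end of the left crate's underside to yaw it until that camera can see the underside.

>>> play_rows:
  motion:
    - {"claw":0,"x":2.8,"y":-4.8,"z":0,"spin":0}
    - {"claw":0,"x":2.8,"y":-4.8,"z":0,"spin":0}
    - {"claw":0,"x":2.8,"y":-4.8,"z":0,"spin":0}
    - {"claw":0,"x":2.8,"y":-4.8,"z":0,"spin":0}
    - {"claw":0,"x":0,"y":0,"z":0,"spin":0}

```text
t: 10.22
ee_pos: [0.5773, 0.2686, 0.2274]
orientation: [-3.139, -0.101, 0.001]
wrist_force: [0.1, 0.5, -0.8]
gripper_width: 0.0016
gripper_force: 0.0
```

>>> play_rows:
  motion:
    - {"claw":0,"x":0.2,"y":0.4,"z":5,"spin":0}
    - {"claw":0,"x":0,"y":0,"z":5,"spin":0}
    - {"claw":0,"x":0,"y":0,"z":5,"spin":0}
    - {"claw":0,"x":0,"y":0,"z":4.5,"spin":0}
    - {"claw":0,"x":0,"y":0,"z":0,"spin":0}

```text
t: 10.85
ee_pos: [0.5744, 0.259, 0.0295]
orientation: [3.137, 0.093, -0.016]
wrist_force: [-1.2, -0.3, -0.5]
gripper_width: 0.0003
gripper_force: 0.0
```

>>> play_rows:
  motion:
    - {"claw":0,"x":-1.5,"y":0,"z":0,"spin":-3}
    - {"claw":0,"x":-1.5,"y":0,"z":0,"spin":-6}
    - {"claw":0,"x":-1.5,"y":0,"z":0,"spin":-7}
    - {"claw":0,"x":-1.5,"y":0,"z":0,"spin":-7}
    - {"claw":0,"x":-1.5,"y":0,"z":0,"spin":-7}

```text
t: 11.48
ee_pos: [0.5094, 0.2444, 0.0378]
orientation: [-3.006, -0.909, -0.012]
wrist_force: [1.6, 0.9, -0.5]
gripper_width: 0.0004
gripper_force: 0.8
```

```bash
python3 - <<'E'
from h import *
ims=caps()
for y in(.2,.5,.8): print(fit(ims,(.47,.215,y),True,cams=("side",)))
st()
E
```

```text
(array([0.4531, 0.1875, 0.3211]), np.float64(176.4))
(array([0.4523, 0.1879, 0.3089]), np.float64(171.2))
(array([0.4514, 0.1889, 1.8745]), np.float64(219.1))
{'t': 11.575, 'joint_positions': [0.294, 0.374, 1.711, -0.0, 1.053, 1.281], 'ee_pos': [0.508, 0.243, 0.037], 'orientation': [3.009, 0.903, 0.006], 'wrist_force': [-0.657, -0.344, 0.621], 'gripper_width': 0.0}
```

>>> play_rows:
  motion:
    - {"claw":0,"x":1.5,"y":0,"z":0,"spin":0}
    - {"claw":0,"x":0,"y":0,"z":-6,"spin":0}
    - {"claw":0,"x":0,"y":0,"z":-6,"spin":0}
    - {"claw":0,"x":-3.5,"y":5,"z":0,"spin":0}
    - {"claw":0,"x":-3.5,"y":5,"z":0,"spin":0}

```text
t: 12.2
ee_pos: [0.5182, 0.1288, 0.1578]
orientation: [3.007, 0.903, 0.011]
wrist_force: [0.8, -0.5, 0.5]
gripper_width: 0.0004
gripper_force: 0.0
```

```bash
python3 - <<'E'
from h import *
ims=caps()
for y in(.2,.4,.7): print(fit(ims,(.455,.19,y),True,cams=("side",)))
st()
E
```

```text
(array([0.4528, 0.1869, 0.3298]), np.float64(65.4))
(array([0.4531, 0.1874, 0.322 ]), np.float64(64.5))
(array([0.4532, 0.1868, 0.3302]), np.float64(68.2))
{'t': 12.3, 'joint_positions': [0.075, 0.16, 1.702, -0.002, 1.276, 1.072], 'ee_pos': [0.517, 0.125, 0.156], 'orientation': [3.01, 0.89, 0.005], 'wrist_force': [-0.456, 0.451, 0.198], 'gripper_width': 0.0}
```

>>> play_rows:
  motion:
    - {"claw":0,"x":-0.3,"y":1.3,"z":0,"spin":10}
    - {"claw":0,"x":0,"y":0,"z":4,"spin":5}
    - {"claw":0,"x":0,"y":0,"z":4,"spin":0}
    - {"claw":0,"x":0,"y":0,"z":4.3,"spin":0}
    - {"claw":0,"x":0,"y":0,"z":0,"spin":0}

```text
t: 12.92
ee_pos: [0.518, 0.1173, 0.0289]
orientation: [-3.1, -0.501, 0.01]
wrist_force: [0.8, -0.6, -0.4]
gripper_width: 0.0005
gripper_force: 0.0
```

>>> play_rows:
  motion:
    - {"claw":0,"x":0,"y":-1.8,"z":0,"spin":0}
    - {"claw":0,"x":0,"y":-1.8,"z":0,"spin":-6}
    - {"claw":0,"x":0,"y":-1.8,"z":0,"spin":-7}
    - {"claw":0,"x":0,"y":-1.8,"z":0,"spin":-7}
    - {"claw":0,"x":0,"y":-1.8,"z":0,"spin":-7}

```text
t: 13.55
ee_pos: [0.4839, 0.1992, 0.0346]
orientation: [2.894, 1.219, 0.012]
wrist_force: [2.2, -0.4, -0.2]
gripper_width: 0.0005
gripper_force: 0.8
```

```bash
python3 - <<'E'
from h import *
ims=caps()
for y in(.5,.7,1): print(fit(ims,(.45,.21,y),True,cams=("side",)))
st()
cv2.imwrite("pics/a5.png",cv2.resize(ims["side"][170:290,110:270,::-1],(480,360)))
E
```

```text
(array([0.4068, 0.2302, 0.5801]), np.float64(136.8))
(array([0.4064, 0.2309, 0.581 ]), np.float64(128.6))
(array([0.4065, 0.2303, 0.5851]), np.float64(136.9))
{'t': 13.65, 'joint_positions': [0.226, 0.304, 1.817, 0.001, 1.017, 1.001], 'ee_pos': [0.482, 0.2, 0.034], 'orientation': [2.896, 1.216, 0.007], 'wrist_force': [1.278, 0.128, -0.473], 'gripper_width': 0.0}
```

View pics/a5.png

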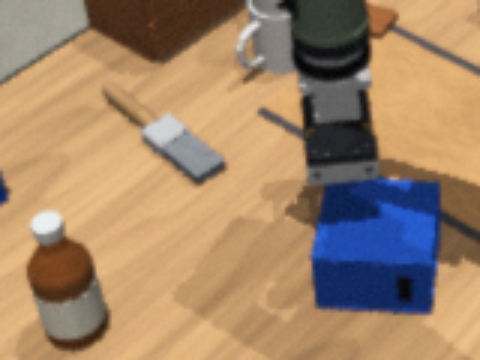

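The bottle is clear, and the visible hole marks the mouth end. The underside is still hidden at a yaw of about 0.58, so I'll keep turning.

>>> play_rows:
  motion:
    - {"claw":0,"x":-1.2,"y":0.5,"z":0,"spin":0}
    - {"claw":0,"x":0.7,"y":-1.6,"z":0,"spin":0}
    - {"claw":0,"x":0.7,"y":-1.6,"z":0,"spin":0}
    - {"claw":0,"x":0.7,"y":-1.6,"z":0,"spin":0}
    - {"claw":0,"x":0.7,"y":-1.6,"z":0,"spin":0}

```text
t: 14.28
ee_pos: [0.4512, 0.251, 0.0318]
orientation: [2.897, 1.214, 0.004]
wrist_force: [2.8, -2.5, 4.4]
gripper_width: 0.0004
gripper_force: 2.2
```

>>> play_rows:
  motion:
    - {"claw":0,"x":0.2,"y":-1.7,"z":0,"spin":0}
    - {"claw":0,"x":0.2,"y":-1.7,"z":0,"spin":0}
    - {"claw":0,"x":0,"y":0,"z":0,"spin":0}

```text
t: 14.65
ee_pos: [0.4262, 0.2776, 0.0303]
orientation: [-2.895, -1.215, 0.005]
wrist_force: [1.1, -0.1, -0.1]
gripper_width: 0.0006
gripper_force: 0.1
```

```bash
cat > w.py <<'E'
from h import *
def white(im,p,n="side"):
    P=pose_pts(p,True)*1.0; c,s=np.cos(p[2]),np.sin(p[2])
    q=np.array([[.0575,-.05,-.033],[.0575,.05,-.033],[.0575,.05,.033],[.0575,-.05,.033]])@np.array([[c,-s,0],[s,c,0],[0,0,1]]).T+[p[0],p[1],.0375]
    m=np.zeros((384,512),np.uint8); cv2.fillConvexPoly(m,proj(n,q).astype(np.int32),1)
    x=im[m>0]; return len(x), int((x[:,0]>90).sum())
E
python3 - <<'E'
from w import *
ims=caps()
for y in(.8,1.2): 
    f=fit(ims,(.39,.26,y),True,cams=("side",)); print(f,white(ims["side"],f[0]))
st()
E
```

```text
(array([0.3528, 0.2766, 1.2472]), np.float64(254.4)) (279, 5)
(array([0.3546, 0.2765, 1.2232]), np.float64(265.3)) (270, 7)
{'t': 14.75, 'joint_positions': [0.404, 0.291, 1.845, 0.001, 1.011, 1.181], 'ee_pos': [0.426, 0.276, 0.03], 'orientation': [-2.897, -1.214, 0.008], 'wrist_force': [-0.374, 0.335, -0.79], 'gripper_width': 0.001}
```

```bash
python3 - <<'E'
from h import *
ims=caps()
cv2.imwrite("pics/a6.png",cv2.resize(ims["side"][170:320,120:320,::-1],(640,480)))
E
```

```text
(no output)
```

View pics/a6.png

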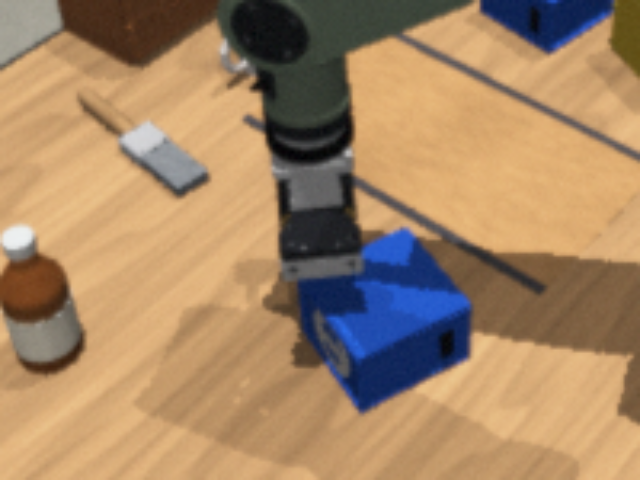

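The white ring shows on the left crate's underside at (330,340) in this crop, so the left crate is the stamped one. I'll retract, go round to its +y side and measure again.

>>> play_rows:
  motion:
    - {"claw":0,"x":0,"y":1.2,"z":0,"spin":0}
    - {"claw":0,"x":0,"y":0,"z":-6,"spin":0}
    - {"claw":0,"x":0,"y":0,"z":-6,"spin":0}
    - {"claw":0.5,"x":3,"y":-3.7,"z":0,"spin":-10}
    - {"claw":1,"x":3,"y":-3.7,"z":0,"spin":-10}

```text
t: 15.48
ee_pos: [0.4206, 0.3615, 0.1526]
orientation: [2.641, 1.701, 0.005]
wrist_force: [-0.4, -0.2, -0.6]
gripper_width: 0.017
gripper_force: 0.0
```

>>> play_rows:
  motion:
    - {"claw":1,"x":4,"y":-3,"z":0,"spin":-10}
    - {"claw":1,"x":4,"y":0,"z":0,"spin":-10}
    - {"claw":1,"x":0,"y":0,"z":0,"spin":-10}

```text
t: 15.85
ee_pos: [0.4188, 0.4504, 0.1505]
orientation: [-2.105, -2.332, -0.0]
wrist_force: [-0.8, -0.7, -0.5]
gripper_width: 0.0469
gripper_force: 0.0
```

```bash
cat >> h.py <<'E'
_b=blue
def blue(im): return cv2.morphologyEx(_b(im),cv2.MORPH_CLOSE,np.ones((9,9),np.uint8))
E
python3 - <<'E'
from h import *
ims=caps()
for y in(.8,1.2): 
  for c in (("side",),("top",),("top","side")):
    print(c,fit(ims,(.36,.27,y),True,cams=c))
st()
E
```

```text
('side',) (array([0.3524, 0.2781, 1.2161]), np.float64(74.7))
('top',) (array([0.3521, 0.2773, 1.2237]), np.float64(64.2))
('top', 'side') (array([0.3523, 0.2779, 1.2106]), np.float64(140.5))
('side',) (array([0.3531, 0.2773, 1.2067]), np.float64(79.3))
('top',) (array([0.3531, 0.2777, 1.2389]), np.float64(69.5))
('top', 'side') (array([0.3528, 0.2784, 1.2135]), np.float64(148.7))
{'t': 15.95, 'joint_positions': [0.679, 0.335, 1.498, -0.0, 1.31, 0.585], 'ee_pos': [0.418, 0.448, 0.15], 'orientation': [-2.114, -2.324, 0.002], 'wrist_force': [1.031, -0.11, -0.068], 'gripper_width': 0.055}
```

>>> play_rows:
  motion:
    - {"claw":0.9,"x":-2.8,"y":-5,"z":0,"spin":0}
    - {"claw":0.9,"x":-2.8,"y":-5,"z":0,"spin":-5.3}
    - {"claw":0.9,"x":0,"y":0,"z":3,"spin":-5.3}
    - {"claw":0.9,"x":0,"y":0,"z":4.5,"spin":0}
    - {"claw":0.9,"x":0,"y":0,"z":4.5,"spin":0}

```text
t: 16.58
ee_pos: [0.3246, 0.3828, 0.0306]
orientation: [1.896, 2.505, 0.003]
wrist_force: [0.0, 1.2, -1.1]
gripper_width: 0.0846
gripper_force: 0.0
```

>>> play_rows:
  motion:
    - {"claw":0.9,"x":-1,"y":0,"z":0,"spin":0}
    - {"claw":0.9,"x":-1.5,"y":0,"z":0,"spin":0}
    - {"claw":0.9,"x":-1.5,"y":0,"z":0,"spin":0}
    - {"claw":0.9,"x":-1.5,"y":0,"z":0,"spin":0}
    - {"claw":0.9,"x":-1.5,"y":0,"z":0,"spin":0}

```text
t: 17.2
ee_pos: [0.3442, 0.3163, 0.0322]
orientation: [-1.891, -2.508, -0.005]
wrist_force: [-2.0, 3.9, 2.6]
gripper_width: 0.0846
gripper_force: 1.8
```

```bash
python3 - <<'E'
from h import *
ims=caps()
for y in(1.3,1.8): 
  for c in (("side",),("top","side")):
    print(c,fit(ims,(.35,.265,y),True,cams=c))
st()
E
```

```text
('side',) (array([0.353 , 0.264 , 1.0468]), np.float64(795.8))
('top', 'side') (array([0.3554, 0.2673, 1.1941]), np.float64(1043.8))
('side',) (array([0.3489, 0.2606, 2.0502]), np.float64(991.9))
('top', 'side') (array([0.355 , 0.2677, 1.1819]), np.float64(1050.9))
{'t': 17.3, 'joint_positions': [0.556, 0.207, 1.949, -0.001, 0.984, 0.278], 'ee_pos': [0.344, 0.315, 0.032], 'orientation': [1.892, 2.507, 0.001], 'wrist_force': [-0.46, 0.539, -0.712], 'gripper_width': 0.085}
```

>>> play_rows:
  motion:
    - {"claw":0.9,"x":-2.2,"y":0,"z":0,"spin":0}
    - {"claw":0.9,"x":-2.2,"y":0,"z":0,"spin":0}
    - {"claw":0.9,"x":-2.2,"y":0,"z":0,"spin":0}
    - {"claw":0.9,"x":-2.2,"y":0,"z":0,"spin":0}
    - {"claw":0.9,"x":-2.2,"y":0,"z":0,"spin":0}

```text
t: 17.92
ee_pos: [0.3741, 0.211, 0.0316]
orientation: [-1.89, -2.509, -0.004]
wrist_force: [-1.7, 3.6, 2.6]
gripper_width: 0.0846
gripper_force: 1.8
```

>>> play_rows:
  motion:
    - {"claw":0.9,"x":2,"y":0,"z":0,"spin":0}
    - {"claw":0.9,"x":3,"y":0,"z":-5,"spin":0}
    - {"claw":0.9,"x":3,"y":0,"z":-5,"spin":0}
    - {"claw":0.9,"x":4,"y":0,"z":0,"spin":0}
    - {"claw":0.9,"x":4,"y":0,"z":0,"spin":0}

```text
t: 18.55
ee_pos: [0.3295, 0.3657, 0.1322]
orientation: [1.889, 2.509, 0.003]
wrist_force: [0.1, -0.3, 0.4]
gripper_width: 0.085
gripper_force: 0.0
```

```bash
python3 - <<'E'
from h import *
ims=caps()
for c in (("side",),("top",),("top","side")): print(c,fit(ims,(.388,.152,1.8),True,cams=c))
st()
E
```

```text
('side',) (array([0.3808, 0.1577, 1.8258]), np.float64(412.0))
('top',) (array([0.3867, 0.1607, 1.2074]), np.float64(61.4))
('top', 'side') (array([0.3871, 0.1614, 1.1931]), np.float64(323.5))
{'t': 18.65, 'joint_positions': [0.664, 0.107, 1.819, 0.001, 1.215, 0.38], 'ee_pos': [0.328, 0.367, 0.131], 'orientation': [-1.884, -2.513, -0.002], 'wrist_force': [0.697, -0.273, 0.028], 'gripper_width': 0.085}
```

The top view puts the crate at (0.387, 0.161), pushed steadily with a corner nested between the fingers. I'll retrace and push 13.5 cm further.

>>> play_rows:
  motion:
    - {"claw":0.9,"x":-4,"y":0,"z":0,"spin":0}
    - {"claw":0.9,"x":-4,"y":0,"z":0,"spin":0}
    - {"claw":0.9,"x":-3,"y":0,"z":5,"spin":0}
    - {"claw":0.9,"x":-2.5,"y":0,"z":5,"spin":0}
    - {"claw":0.9,"x":-1.5,"y":0,"z":0,"spin":0}

```text
t: 19.27
ee_pos: [0.3665, 0.2168, 0.0277]
orientation: [-1.888, -2.504, 0.014]
wrist_force: [0.1, -0.5, 0.2]
gripper_width: 0.0843
gripper_force: 0.0
```

>>> play_rows:
  motion:
    - {"claw":0.9,"x":-2.2,"y":0,"z":0,"spin":0}
    - {"claw":0.9,"x":-2.2,"y":0,"z":0,"spin":0}
    - {"claw":0.9,"x":-2.2,"y":0,"z":0,"spin":0}
    - {"claw":0.9,"x":-2.2,"y":0,"z":0,"spin":0}
    - {"claw":0.9,"x":-2.2,"y":0,"z":0,"spin":0}

```text
t: 19.9
ee_pos: [0.4026, 0.114, 0.0331]
orientation: [1.889, 2.508, 0.003]
wrist_force: [-0.3, 0.6, -1.1]
gripper_width: 0.0846
gripper_force: 0.9
```

>>> play_rows:
  motion:
    - {"claw":0.9,"x":-2.2,"y":0,"z":0,"spin":0}
    - {"claw":0.9,"x":-1,"y":0,"z":0,"spin":0}
    - {"claw":0.9,"x":0,"y":0,"z":0,"spin":0}

```text
t: 20.27
ee_pos: [0.4114, 0.0832, 0.0324]
orientation: [1.89, 2.507, 0.002]
wrist_force: [-0.6, -0.5, -0.1]
gripper_width: 0.0846
gripper_force: 0.0
```

>>> play_rows:
  motion:
    - {"claw":0.9,"x":2,"y":0,"z":0,"spin":0}
    - {"claw":0.9,"x":3,"y":0,"z":-5,"spin":0}
    - {"claw":0.9,"x":4,"y":0,"z":-5,"spin":0}
    - {"claw":0.9,"x":5,"y":0,"z":-3,"spin":0}
    - {"claw":0.9,"x":5,"y":0,"z":0,"spin":0}

```text
t: 20.9
ee_pos: [0.3596, 0.2683, 0.164]
orientation: [1.886, 2.507, 0.012]
wrist_force: [-0.6, -0.6, -0.4]
gripper_width: 0.0844
gripper_force: 0.0
```

>>> play_rows:
  motion:
    - {"claw":0.9,"x":5,"y":0,"z":0,"spin":0}
    - {"claw":0.9,"x":5,"y":0,"z":0,"spin":0}
    - {"claw":0.9,"x":0,"y":0,"z":0,"spin":0}

```text
t: 21.28
ee_pos: [0.3287, 0.3643, 0.1603]
orientation: [1.882, 2.515, 0.001]
wrist_force: [-0.2, -0.4, 0.2]
gripper_width: 0.0848
gripper_force: 0.0
```

```bash
python3 - <<'E'
from h import *
ims=caps()
for c in (("side",),("top",),("top","side")): print(c,fit(ims,(.42,.03,1.2),True,cams=c))
for c in (("side",),("top",)): print(c,fit(ims,(.518,-.224,-.16),True,cams=c))
g=cv2.cvtColor(ims["top"],cv2.COLOR_RGB2GRAY).astype(int)
for row in(160,170,180,240,250):
    print(row,[ray("top",[c0+np.argmin(g[row,c0:c1]),row],0)[0].round(3).tolist() for c0,c1 in((205,220),(268,284))])
st()
cv2.imwrite("pics/a7.png",np.hstack([cv2.resize(ims[n][...,::-1],(400,300)) for n in ims]))
E
```

```text
('side',) (array([0.4258, 0.0366, 1.1439]), np.float64(556.0))
('top',) (array([0.4232, 0.0366, 1.147 ]), np.float64(58.4))
('top', 'side') (array([0.4238, 0.0376, 1.1502]), np.float64(627.6))
('side',) (array([ 0.5171, -0.2231, -0.1474]), np.float64(609.0))
('top',) (array([ 0.5173, -0.2201, -0.1595]), np.float64(106.3))
160 [[0.61, 0.134, 0.0], [0.608, -0.081, 0.0]]
170 [[0.576, 0.134, 0.0], [0.574, -0.08, 0.0]]
180 [[0.542, 0.134, 0.0], [0.541, -0.08, 0.0]]
240 [[0.343, 0.136, 0.0], [0.342, -0.074, 0.0]]
250 [[0.31, 0.136, 0.0], [0.309, -0.074, 0.0]]
{'t': 21.375, 'joint_positions': [0.655, 0.068, 1.797, -0.001, 1.277, 0.373], 'ee_pos': [0.33, 0.361, 0.16], 'orientation': [1.887, 2.511, -0.001], 'wrist_force': [0.215, 0.452, -1.027], 'gripper_width': 0.085}
```

View pics/a7.png

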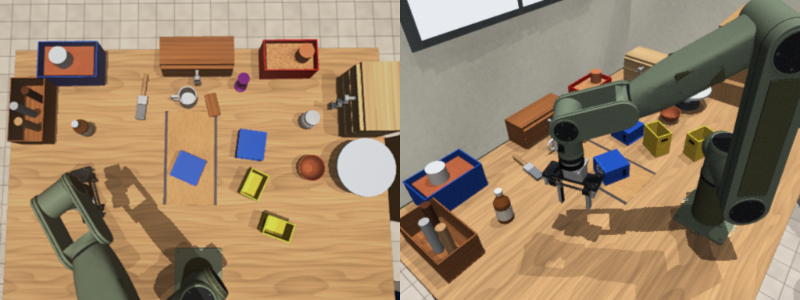

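The top view shows the stamped crate lying between the lines at (188,168), about 7 mm off the centre line. The other crate is off the strip at (252,145), and all the bystanders are in place.

```bash
python3 -c "
from h import *
print(order.job_done())"
```

```text
the job is handed in; nothing more can be done
None
```

I handed the job in: both crates lie on their sides, the stamped one (the left crate at the start) about 7 mm off the strip's centre line and the bare one off the strip. No bystander visibly moved; the hand-in returned no verdict.

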